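# Load the pipe stubs in order of diameter for the welding positioner

## Robot

A 6-joint arm with a two-finger parallel gripper is mounted at the origin on the work surface. World frame = base frame: x ahead of the robot, y to its left, z up, the work surface at z = 0. Lengths are in m, angles in rad, forces in N, time in s.
With the tool pointing down it reaches from about 0.35 to 0.725 m from the base axis. Payload 6 kg.
Tool frame: the origin (TCP) lies midway between the tips of the shut fingers; the grasp point (between the pads) lies r.tcp_to_grasp behind it (r.tcp_to_grasp is the distance from the TCP to the grasp point, in m); z points along the fingers, x is the direction in which the jaws open and shut, and the axes are right-handed (so a half turn about z gives the same grasp; the last joint's range is limited). The gripper opens to 85 mm and grips with 20 to 120 N. Pads are 22 mm wide; open, the fingers measure 114 mm over their backs; the gripper's body (76 mm by 85 mm) begins 54 mm behind the grasp point. The pads swing forward as they close: fully open they stand 13 mm farther back than shut.
Start: joints at [-0.854, 0.04, 0.085, 0, -1.615, -0.334], TCP at [0.224, -0.557, 0.231] pointing down, gripper open.
Joint ranges: [-2.56, 2.56], [-1.29, 2.01], [-1.08, 1.49], [-3.29, 1.98], [-2.81, -0.18], [-2.99, 2.99]. Speed limits (rad/s): [2.57, 2.57, 3.01, 3.14, 3.14, 3.14].

## Interface

Orientations are given as a 3x3 rotation matrix whose columns are the frame's x, y, z axes.
In Python, from plant import r, eyes gives the robot as it stands. The module is installed in compiled form; this text tells all that it offers. Calls block until the motion is done:
- r.reach(position, orientation): joint-space move of the TCP to a pose.
- r.move_linear(position, rot=None, rate=0.15): straight line of the TCP; rot=None keeps the orientation; rate is the mean speed in m/s.
- r.set_joints(angles): joint-space move.
- r.move_gripper(opening, grip_force=None): finger opening in m; grip_force is the grip in N (None keeps the last); returns when the fingers have stopped.
- r.sleep(seconds).
- r.solve_ik(position, orientation): joint angles nearest the present ones, or None.
- r.observe(): the state.
- eyes.capture(name): name is "scene" or "side" or "wrist"; returns a dict with "img" (420x560x3 uint8, red, green, blue), "depth" (420x560 float32, m along the optical axis (not along the pixel's ray), 0 where there is no reading), "camera_matrix" (3x3 intrinsics, pixels), "T" (4x4, takes a point from camera to world coordinates). Camera axes: x right, y up, looking along -z (the intrinsics and any distortion apply to the point x, -y, -z); pixel columns grow to the right and rows downward; lengths in m; the calibration is good to about 2 mm. A picture is of the moment at which its call begins.
A pose or a line that the arm cannot do raises r.MotionError and nothing moves.
- r.job_done(): hands the job in, once; it reports no verdict.
The state is a dict: "time": time; "qpos": joint angles; "joint_vel": joint speeds; "tau": joint torques, N m; "eef_pos": TCP position; "tool_rot": TCP orientation; "ft_force": force on the tool from outside, world axes, zero at the start; "ft_torque": the same for the moment, N m; "opening": finger opening in m.
Only numpy, scipy, OpenCV 4.12 (cv2) and the standard library are available. Lean on these libraries where they do the work, as an engineer would, in place of code of your own. Each camera call takes 0.05 s, during which the arm holds its last target. There are 200 camera calls.

## Task

Load the four pipe stubs onto the steel loading bar ready for welding: each stands upright over a stud of its own, with its foot flat on the bar, in order of diameter. The thickest goes on the stud nearest the blue welding positioner, and so on down to the thinnest at the far end.

Things in the scene. Friction and masses are not known exactly. Their poses are not given: they have to be found in the camera images.
- stub_p_mid (a point): Loose bare-steel pipe stub, the thickest of the four: outside diameter 60.3 mm, bore 54.5 mm (open at both ends), 60 mm long, standing upright on the bench. The point is on its axis, half-way up (30 mm over its foot); its z axis is the pipe's axis.
- stub_q_mid (a point): Loose bare-steel pipe stub, the second thickest: outside diameter 51.0 mm, bore 45.8 mm (open at both ends), 60 mm long, standing upright on the bench. The point is on its axis, half-way up (30 mm over its foot); its z axis is the pipe's axis.
- stub_r_mid (a point): Loose bare-steel pipe stub, the third thickest: outside diameter 42.4 mm, bore 37.2 mm (open at both ends), 60 mm long, standing upright on the bench. The point is on its axis, half-way up (30 mm over its foot); its z axis is the pipe's axis.
- stub_s_mid (a point): Loose bare-steel pipe stub, the thinnest: outside diameter 33.7 mm, bore 28.5 mm (open at both ends), 60 mm long, standing upright on the bench. The point is on its axis, half-way up (30 mm over its foot); its z axis is the pipe's axis.
- stud_a: One of four identical dark steel studs, 8 mm in diameter, standing 25 mm up from the loading bar's top, in a row 90 mm apart. Its origin is at the stud's foot, on its axis, level with the bar's top (12 mm above the bench); z points up the stud. The letters say nothing about their order along the bar: go by position.
- stud_b: One of four identical dark steel studs, 8 mm in diameter, standing 25 mm up from the loading bar's top, in a row 90 mm apart. Its origin is at the stud's foot, on its axis, level with the bar's top (12 mm above the bench); z points up the stud. The letters say nothing about their order along the bar: go by position.
- stud_c: One of four identical dark steel studs, 8 mm in diameter, standing 25 mm up from the loading bar's top, in a row 90 mm apart. Its origin is at the stud's foot, on its axis, level with the bar's top (12 mm above the bench); z points up the stud. The letters say nothing about their order along the bar: go by position.
- stud_d: One of four identical dark steel studs, 8 mm in diameter, standing 25 mm up from the loading bar's top, in a row 90 mm apart. Its origin is at the stud's foot, on its axis, level with the bar's top (12 mm above the bench); z points up the stud. The letters say nothing about their order along the bar: go by position.
- bar: The loading bar, fixed: bright flat steel, 360 mm long (its y axis), 80 mm wide (its x axis), 12 mm thick, lying on the bench, with the four dark studs on its centre line at 45 and 135 mm either side of its middle and a flat carrying loop reaching 27 mm beyond each end. Its origin is at the middle of its underside, on the bench top.
- positioner_chuck (a point): Blue welding positioner, fixed, beyond the bar's left or right end, its three-jaw chuck and round dark face plate facing the robot. The point: middle of the chuck's front, 140 mm above the bench. 230 mm high, 200 mm wide (y), reaching 315 mm back (+x). Beyond the bar's other end: a wire reel, 55 mm high. A flange, a magnet and a wire brush (under 35 mm high) take no part.
There are look-alikes about, which are no part of the job. Leave any black or orange look-alike of the part that bears stub_s_mid alone.

How it is judged:
At the end, for the whole second after the job is handed in: Each stub stands with a stud inside its bore (within the play that the bore leaves round the stud), foot on the bar's top within 4 mm, upright within 0.08 rad, at rest (below 0.02 m/s); counted from the stud nearest the positioner the outside diameters run 60.3, 51.0, 42.4, 33.7 mm (x of stub_p_mid in the frame of bar between -0.0248 and 0.0248 m and z of stub_p_mid in the frame of bar between 0.038 and 0.046 m and angle between each of stub_p_mid, stub_q_mid, stub_r_mid, stub_s_mid's own z axis and vertical below 0.08 rad and linear speed of each of stub_p, stub_q, stub_r, stub_s below 0.02 m/s and x of stub_q_mid in the frame of bar between -0.0204 and 0.0204 m and z of stub_q_mid in the frame of bar between 0.038 and 0.046 m and x of stub_r_mid in the frame of bar between -0.0161 and 0.0161 m and z of stub_r_mid in the frame of bar between 0.038 and 0.046 m and x of stub_s_mid in the frame of bar between -0.0118 and 0.0118 m and z of stub_s_mid in the frame of bar between 0.038 and 0.046 m and ((y of positioner_chuck in the frame of bar above 0 m and y of stub_p_mid in the frame of bar between 0.1103 and 0.1598 m and y of stub_q_mid in the frame of bar between 0.0246 and 0.0654 m and y of stub_r_mid in the frame of bar between -0.0611 and -0.0289 m and y of stub_s_mid in the frame of bar between -0.1468 and -0.1233 m) or (y of positioner_chuck in the frame of bar below 0 m and y of stub_p_mid in the frame of bar between -0.1598 and -0.1103 m and y of stub_q_mid in the frame of bar between -0.0654 and -0.0246 m and y of stub_r_mid in the frame of bar between 0.0289 and 0.0611 m and y of stub_s_mid in the frame of bar between 0.1233 and 0.1468 m))); the robot touches nothing.
It also fails if it takes over 99 s, if anything falls off the work surface, if the arm or the gripper's body presses on something with over 40 N, if the wrist force passes 120 N, or if a joint passes its speed limit or range.

## Working session

There is one attempt and no reset: what is moved stays moved. The work goes in short steps, each a Python script; the robot and the scene stay as the last script left them, time stands still between calls to the robot, and variables do not carry over. Pictures are saved under pics/ and viewed, on a budget of 14 in all, crops included, one or two more only if the job needs it, and the job is handed in when it is done.

```bash
mkdir -p pics; cat > h.py <<'E'
import numpy as np, cv2
from plant import r, eyes
def snap(n,f):
    c=eyes.capture(n); cv2.imwrite(f'pics/{f}.png',cv2.cvtColor(c['img'],cv2.COLOR_RGB2BGR))
    np.savez(f'pics/{f}.npz',**c); return c
def pts(c):
    K=c['camera_matrix'];d=c['depth'];v,u=np.mgrid[:420,:560]
    P=np.stack([(u-K[0,2])/K[0,0]*d,-(v-K[1,2])/K[1,1]*d,-d],-1)
    return P@c['T'][:3,:3].T+c['T'][:3,3]
E
python3 - <<'E'
from h import *
a=snap('scene','sc');b=snap('side','si')
for c in(a,b):print(c['camera_matrix'].round(1).tolist(),c['T'].round(3).tolist(),[k for k in c])
print(r.tcp_to_grasp,r.observe())
E
```

```text
[[380.4, 0.0, 281.0], [0.0, 380.4, 216.2], [0.0, 0.0, 1.0]] [[0.733, -0.399, 0.551, 1.043], [0.68, 0.434, -0.591, -0.56], [-0.003, 0.808, 0.589, 0.669], [0.0, 0.0, 0.0, 1.0]] ['img', 'depth', 'camera_matrix', 'T']
[[406.4, 0.0, 275.2], [0.0, 406.4, 210.8], [0.0, 0.0, 1.0]] [[-0.87, 0.377, -0.318, 0.089], [-0.493, -0.645, 0.584, 0.774], [0.015, 0.665, 0.747, 1.096], [0.0, 0.0, 0.0, 1.0]] ['img', 'depth', 'camera_matrix', 'T']
0.0187 {'time': 0.1, 'qpos': array([-8.54288943e-01,  4.07216932e-02,  8.39108258e-02, -4.28983934e-04,
       -1.61549937e+00, -3.33734779e-01]), 'joint_vel': array([ 1.34375868e-04, -1.69455605e-03,  2.85953794e-03, -4.34391515e-05,
       -1.52647977e-04, -4.23813536e-04]), 'tau': array([-6.52324408e-03, -3.69345832e+01,  3.48279297e+01,  6.95179760e+00,
       -4.58910596e-03, -4.22746169e-06]), 'eef_pos': array([ 0.2240772 , -0.55626369,  0.23039177]), 'tool_rot': array([[-3.73510816e-01,  9.27625582e-01, -6.71094524e-04],
       [ 9.27624495e-01,  3.73511407e-01,  1.42310399e-03],
       [ 1.57076913e-03, -9.09789847e-05, -9.99998762e-01]]), 'ft_force': array([ 0.12041405, -0.63509835,  0.39477691]), 'ft_torque': array([ 0.02522725,  0.02653284, -0.02767118]), 'opening': 0.08543137599457726}
```

View pics/sc.png

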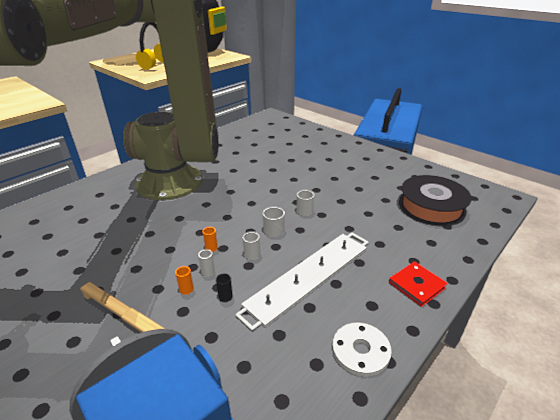

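View pics/si.png

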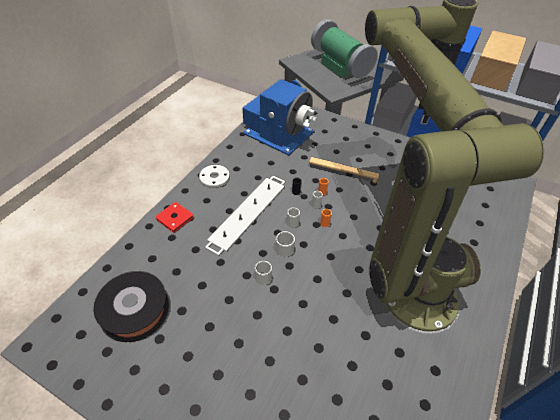

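Scene picture: grey pipes stand at about (206,262), (251,246), (273,222) and (305,203). The look-alikes are orange at (184,280) and (209,238) and black at (224,288). The bar runs from (250,312) to (357,243), with the positioner at its bottom-left end. I'll measure rims and studs from the depth data.

```bash
cat > m.py <<'E'
from h import *
from scipy.optimize import least_squares
def fit(q,R):
    # points on outer wall/inner wall/rim: rim annulus fit
    f=lambda p:np.hypot(q[:,0]-p[0],q[:,1]-p[1])-p[2]
    return least_squares(f,[*((q[:,:2].max(0)+q[:,:2].min(0))/2),R],loss='soft_l1',f_scale=.001).x
def blobs(f):
    c=dict(np.load(f'pics/{f}.npz'));P=pts(c);z=P[...,2];ok=(c['depth']>0)
    reg=ok&(P[...,0]>.25)&(P[...,0]<.75)&(abs(P[...,1])<.4)
    m=(reg&(z>.05)&(z<.068)).astype(np.uint8)
    n,L,s,_=cv2.connectedComponentsWithStats(m)
    for i in range(1,n):
        if s[i,4]<15: continue
        q=P[L==i]; top=q[q[:,2]>np.percentile(q[:,2],95)-.006]
        print(f,'px',s[i,:2]+s[i,2:4]//2,'n',s[i,4],'col',c['img'][L==i].mean(0).astype(int),'bbox',q.min(0).round(3),q.max(0).round(3),'fit',fit(top,.025).round(4))
    w=c['img'].min(-1)
    B=reg&(z>.006)&(z<.02)&(w>130)
    n,L,s,_=cv2.connectedComponentsWithStats(B.astype(np.uint8));i=1+np.argmax(s[1:,4]);q=P[L==i]
    print('bar',s[i],cv2.minAreaRect((q[:,:2]*1000).astype(np.float32)),np.median(q[:,2]))
    (cx,cy),_,_=cv2.minAreaRect((q[:,:2]).astype(np.float32))
    hull=cv2.convexHull(np.argwhere(L==i)[:,::-1].astype(np.int32));hm=cv2.fillConvexPoly(np.zeros((420,560),np.uint8),hull,1)
    m=((hm>0)&(z>.022)&(z<.045)).astype(np.uint8);n,L,s,_=cv2.connectedComponentsWithStats(m)
    for i in range(1,n):
        if s[i,4]>3:q=P[L==i];print(' stud',s[i],q[q[:,2]>.026].mean(0).round(4),q[:,2].max().round(4))
if __name__=='__main__':
    blobs('sc');blobs('si')
    a=cv2.imread('pics/sc.png')[180:330,160:380];b=cv2.imread('pics/si.png')[160:300,200:350]
    cv2.imwrite('pics/crop.png',np.vstack([cv2.resize(a,(600,409),interpolation=3)]))
E
python3 m.py
```

```text
sc px [305 196] n 99 col [152 151 146] bbox [0.427 0.156 0.05 ] [0.477 0.206 0.061] fit [0.4516 0.1813 0.0239]
sc px [419 200] n 190 col [53 49 52] bbox [0.652 0.364 0.05 ] [0.75  0.4   0.056] fit [0.7109 0.467  0.0872]
sc px [274 215] n 133 col [157 156 151] bbox [0.416 0.019 0.05 ] [0.477 0.079 0.061] fit [0.4469 0.0498 0.0283]
sc px [209 232] n 81 col [198 101  13] bbox [ 0.362 -0.137  0.05 ] [ 0.395 -0.105  0.061] fit [ 0.3786 -0.1207  0.0152]
sc px [251 238] n 106 col [157 155 150] bbox [ 0.456 -0.086  0.05 ] [ 0.498 -0.044  0.06 ] fit [ 0.4772 -0.0642  0.0198]
sc px [206 256] n 95 col [159 157 152] bbox [ 0.427 -0.199  0.05 ] [ 0.46  -0.166  0.06 ] fit [ 0.4431 -0.1832  0.015 ]
sc px [183 273] n 104 col [197  99   9] bbox [ 0.435 -0.272  0.05 ] [ 0.47  -0.238  0.062] fit [ 0.4527 -0.2546  0.0153]
sc px [224 280] n 107 col [34 34 36] bbox [ 0.522 -0.224  0.05 ] [ 0.555 -0.191  0.06 ] fit [ 0.5385 -0.2076  0.0153]
bar [ 236  233  132   96 3540] ((637.6375122070312, -25.420501708984375), (413.29949951171875, 82.71025085449219), 86.78076934814453) 0.010256383703040661
 stud [343 24
[... 842 characters left out ...]
7 col [176 175 169] bbox [0.414 0.018 0.05 ] [0.473 0.083 0.063] fit [0.4435 0.0506 0.0289]
si px [263 269] n 80 col [180 179 173] bbox [0.423 0.156 0.05 ] [0.474 0.208 0.062] fit [0.4482 0.1815 0.0241]
si px [152 283] n 268 col [51 49 51] bbox [0.649 0.366 0.05 ] [0.75 0.4  0.06] fit [0.7218 0.5434 0.161 ]
bar [ 206  176   79   78 1758] ((635.6500244140625, -25.536270141601562), (414.1920471191406, 84.57974243164062), 86.54084777832031) 0.011790505572048082
 stud [268 183   2   5   8] [ 0.6268 -0.158   0.0362] 0.0388
 stud [254 198   3   3   8] [ 0.632  -0.0696  0.0326] 0.0376
 stud [239 213   3   6  11] [0.6364 0.0215 0.0362] 0.0409
 stud [223 230   3   5   9] [0.6414 0.1105 0.0344] 0.0419
```

View pics/crop.png

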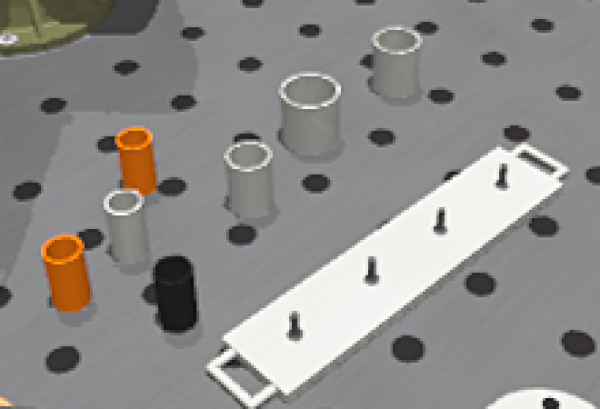

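The crop confirms four steel-grey stubs. By fitted size, P is at (273,222), Q at (305,203), R at (251,246) and S at (206,262). S is the only grey one of the thin pipes; the others that size are orange or black, so I leave them. I'll start with S.

```bash
cat >> h.py <<'E'
PICK=dict(p=(.445,.050),q=(.450,.1814),r=(.4753,-.0639),s=(.4414,-.1829))
STUD=dict(p=(.629,-.1595),q=(.634,-.070),r=(.639,.020),s=(.6438,.110))
DIA=dict(p=.0603,q=.051,r=.0424,s=.0337)
ZP=dict(p=.014,q=.016,r=.019,s=.020)
def rot(a):
    c,s=np.cos(a),np.sin(a); return np.array([[c,s,0],[s,-c,0],[0,0,-1.]])
def R0():
    best=None
    for a in(-.056,np.pi-.056):
        q=r.solve_ik([.52,0,.18],rot(a))
        if q is not None and(best is None or abs(q[5])<best[0]):best=(abs(q[5]),rot(a))
    return best[1]
def pick(k):
    R=R0();x,y=PICK[k];D=DIA[k]
    r.reach([x,y,.18],R) if np.abs(r.observe()['tool_rot']-R).max()>.05 else r.move_linear([x,y,.18],R,rate=.3)
    r.move_gripper(min(.085,D+.024)); r.move_linear([x,y,ZP[k]],rate=.15)
    r.move_gripper(0,grip_force=40); o=r.observe();print(k,'gripped',o['opening'],o['eef_pos'],o['ft_force'])
    r.move_linear([x,y,.18],rate=.2);o=r.observe();print(' lifted',o['opening'],o['ft_force'],o['time'])
def place(k,off=(0,0)):
    x,y=np.array(STUD[k])+off;D=DIA[k];z=ZP[k]+.012
    r.move_linear([x,y,.18],rate=.3); r.move_linear([x,y,z+.03],rate=.15); r.move_linear([x,y,z+.001],rate=.05)
    o=r.observe();print(' down',o['eef_pos'],o['ft_force'])
    r.move_gripper(min(.085,D+.022)); r.move_linear([x,y,.18],rate=.2);print(' t',r.observe()['time'])
E
python3 - <<'E'
from h import *
c=dict(np.load('pics/si.npz'));P=pts(c)[90:150,245:320].reshape(-1,3);P=P[P[:,2]>.05];print('positioner',np.percentile(P,[2,98],axis=0).round(3))
for s in (0,np.pi):
    print([None if q is None else q.round(2).tolist() for q in (r.solve_ik([x,y,.02],rot(s-.056)) for x,y in list(PICK.values())+list(STUD.values()))])
pick('s')
snap('scene','s1')
E
```

```text
positioner [[ 0.615 -0.537  0.057]
 [ 0.904 -0.394  0.224]]
[[0.57, -0.31, -0.62, 0.0, -1.26, 2.52], [0.8, -0.2, -0.53, 0.0, -1.24, 2.29], [0.29, -0.21, -0.54, 0.0, -1.24, 2.8], None, None, [0.2, 0.21, -0.11, 0.0, -1.24, 2.88], [0.34, 0.22, -0.11, 0.0, -1.24, 2.74], [0.47, 0.25, -0.07, 0.0, -1.25, 2.61]]
[[0.57, -0.31, -0.62, 0.0, -1.26, -0.62], [0.8, -0.2, -0.53, 0.0, -1.24, -0.86], [0.29, -0.21, -0.54, 0.0, -1.24, -0.34], [0.03, -0.22, -0.55, 0.0, -1.24, -0.09], [0.06, 0.24, -0.08, 0.0, -1.25, -0.12], [0.2, 0.21, -0.11, 0.0, -1.24, -0.26], [0.34, 0.22, -0.11, 0.0, -1.24, -0.4], [0.47, 0.25, -0.07, 0.0, -1.25, -0.53]]
s gripped 0.033423979138545744 [ 0.44202149 -0.18303086  0.02101293] [0.2691493  1.08441441 4.12485934]
 lifted 0.03380332161969225 [ 0.49788252  0.20116182 -0.8989573 ] 4.5917
```

View pics/s1.png

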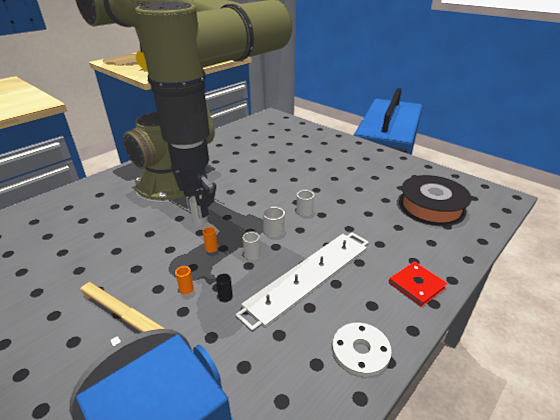

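S is held, upright, at (197,207). The grip opening of 33.4 mm confirms it is the 33.7 mm pipe. Placing it now.

```bash
python3 - <<'E'
from h import *
place('s'); r.move_linear([.5,.0,.2],rate=.3)
snap('scene','s2');snap('side','s2b')
import m; m.blobs('s2')
a=cv2.imread('pics/s2.png')[200:340,220:400];b=cv2.imread('pics/s2b.png')[160:300,180:360]
cv2.imwrite('pics/s2c.png',np.hstack([cv2.resize(t,(400,311),interpolation=3) for t in(a,b)]))
E
```

```text
down [0.64376335 0.1098744  0.03311231] [-1.56937476 -0.0082912   2.38245994]
 t 8.8667
s2 px [305 196] n 94 col [157 156 151] bbox [0.425 0.156 0.05 ] [0.477 0.207 0.06 ] fit [0.451  0.1806 0.024 ]
s2 px [419 201] n 196 col [54 50 53] bbox [0.653 0.364 0.05 ] [0.75  0.4   0.056] fit [0.7141 0.4847 0.1046]
s2 px [274 215] n 133 col [133 132 128] bbox [0.417 0.02  0.05 ] [0.478 0.081 0.06 ] fit [0.447  0.0498 0.0282]
s2 px [209 232] n 83 col [201 103  13] bbox [ 0.363 -0.137  0.05 ] [ 0.396 -0.104  0.06 ] fit [ 0.3789 -0.1205  0.0152]
s2 px [346 233] n 117 col [135 134 130] bbox [0.63  0.092 0.051] [0.663 0.126 0.068] fit [0.6458 0.1089 0.0151]
s2 px [251 238] n 106 col [148 147 142] bbox [ 0.456 -0.086  0.05 ] [ 0.499 -0.044  0.06 ] fit [ 0.4773 -0.0644  0.02  ]
s2 px [183 273] n 105 col [201 102   9] bbox [ 0.435 -0.271  0.05 ] [ 0.47  -0.238  0.061] fit [ 0.4529 -0.2547  0.0151]
s2 px [224 280] n 108 col [36 36 38] bbox [ 0.521 -0.224  0.05 ] [ 0.556 -0.191  0.061] fit [ 0.5387 -0.2072  0.0153]
bar [ 236  237  133   93 3372] ((637.5205078125, -26.809234619140625), (411.7877502441406, 82.65968322753906), 86.6999282836914) 0.01026214793689012
 stud [339 238  13  11  88] [0.6521 0.099  0.036 ] 0.0449
 stud [321 256   3   6  18] [0.6412 0.0192 0.032 ] 0.036
 stud [295 274   4   7  21] [ 0.6361 -0.0711  0.032 ] 0.0363
 stud [267 294   3   7  21] [ 0.6307 -0.1603  0.0334] 0.0367
```

View pics/s2c.png

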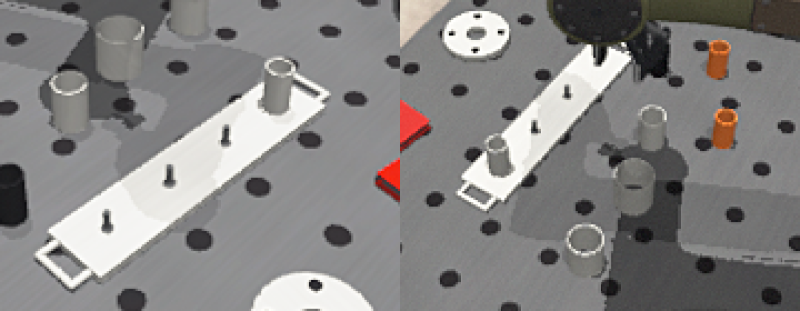

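S stands upright over the far stud; the rim centre (0.6458, 0.1089) matches the stud's (0.6463, 0.1089) in the same camera. Next R, then Q, then P.

```bash
python3 - <<'E'
from h import *
for k in 'rq':
    pick(k)
    if r.observe()['opening']<DIA[k]-.006: print('LOST');break
    place(k)
r.move_linear([.45,.05,.2],rate=.3)
snap('scene','s3');snap('side','s3b')
a=cv2.imread('pics/s3.png')[200:340,220:400];b=cv2.imread('pics/s3b.png')[160:300,180:360]
cv2.imwrite('pics/s3c.png',np.hstack([cv2.resize(t,(400,311),interpolation=3) for t in(a,b)]))
E
```

```text
r gripped 0.04206513999564758 [ 0.47597536 -0.06386316  0.02001766] [-1.27700142  0.01518561  4.74226679]
 lifted 0.04197636361443422 [ 0.27918573  0.29075637 -2.21365665] 12.9083
 down [0.63895562 0.01985527 0.03210399] [-0.79332623  0.59133456  1.8585807 ]
 t 16.5917
q gripped 0.049611417665053524 [0.45041973 0.18177041 0.01690249] [-2.08668721  0.84777709  4.22955866]
 lifted 0.04923559107460457 [ 0.02030402 -0.2835484  -2.38048351] 20.3833
 down [ 0.63392888 -0.07015414  0.02894361] [-0.73001597 -0.17919179 -0.2150526 ]
 t 24.5417
```

View pics/s3c.png

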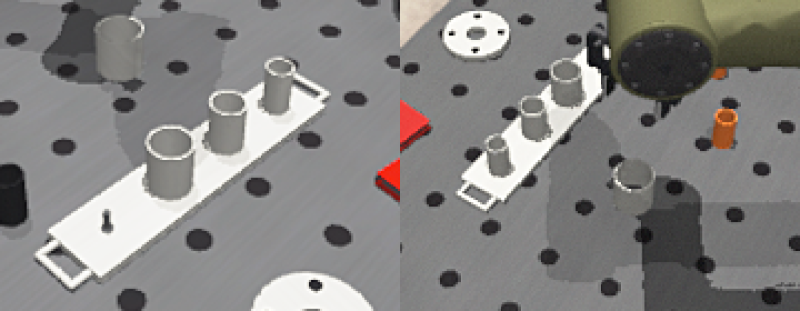

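S, R and Q stand upright on their studs, at (278,85), (227,122) and (170,162) in the left half. P is left, at (119,48).

```bash
sed -i 's/z<.068/z<.08/' m.py; python3 - <<'E'
from h import *
k='p'; pick(k)
if r.observe()['opening']<DIA[k]-.006: print('LOST')
else: place(k)
r.move_linear([.42,.0,.25],rate=.3); r.sleep(.5)
snap('scene','s4');snap('side','s4b')
import m; m.blobs('s4')
for f in('s4','s4b'):
    P=pts(dict(np.load(f'pics/{f}.npz'))).reshape(-1,3)
    for j in 'pqrs':
        d=P[np.hypot(*(P[:,:2]-STUD[j]).T)<.04]; d=d[d[:,2]>.064]; d=d[d[:,2]<.09]
        if len(d)>9: print(f,j,m.fit(d,.02).round(4)-[*STUD[j],0],np.percentile(d[:,2],[50,95]).round(4))
a=cv2.imread('pics/s4.png')[200:340,220:400];b=cv2.imread('pics/s4b.png')[160:300,180:360]
cv2.imwrite('pics/s4c.png',np.hstack([cv2.resize(t,(400,311),interpolation=3) for t in(a,b)]))
E
```

```text
p gripped 0.059010294570336366 [0.44562244 0.05024228 0.01497606] [-0.52664114  1.03218328  4.055909  ]
 lifted 0.059081628565517116 [-0.02514835 -0.25403274 -2.41274187] 28.6417
 down [ 0.62892858 -0.15965348  0.02709469] [-1.41725645  0.5293113   2.03035002]
 t 32.7083
s4 px [419 200] n 184 col [54 50 53] bbox [0.652 0.365 0.05 ] [0.75  0.4   0.056] fit [0.7128 0.49   0.1096]
s4 px [209 232] n 82 col [202 103  12] bbox [ 0.362 -0.138  0.05 ] [ 0.396 -0.105  0.06 ] fit [ 0.379  -0.1202  0.0154]
s4 px [346 233] n 158 col [148 147 143] bbox [0.63  0.092 0.05 ] [0.663 0.127 0.073] fit [0.6457 0.1091 0.0153]
s4 px [323 250] n 233 col [152 151 146] bbox [ 0.62  -0.002  0.05 ] [0.662 0.041 0.072] fit [0.641  0.0191 0.0196]
s4 px [297 268] n 316 col [152 151 146] bbox [ 0.611 -0.097  0.05 ] [ 0.662 -0.045  0.073] fit [ 0.6359 -0.0708  0.024 ]
s4 px [183 272] n 99 col [202 103   9] bbox [ 0.435 -0.271  0.05 ] [ 0.47  -0.238  0.061] fit [ 0.4527 -0.2547  0.0153]
s4 px [224 280] n 107 col [36 35 38] bbox [ 0.522 -0.224  0.05 ] [ 0.555 -0.191  0.06 ] fit [ 0.5385 -0.2072  0.0153]
s4 px [268 28
[... 361 characters left out ...]
 0.0422] 0.0441
 stud [314 256  17  11 117] [0.6501 0.0065 0.0357] 0.045
 stud [291 265  14   6  51] [ 0.6237 -0.0518  0.0364] 0.045
 stud [286 274  22  14 152] [ 0.6483 -0.0849  0.0355] 0.0448
 stud [260 283  20   9  91] [ 0.618  -0.1377  0.0343] 0.0448
 stud [255 296  27  15 186] [ 0.647  -0.1763  0.0356] 0.045
s4 p [ 0.002  -0.0004  0.0286] [0.0689 0.0715]
s4 q [ 0.0018 -0.0008  0.024 ] [0.0687 0.0718]
s4 r [ 0.0021 -0.0009  0.0196] [0.0682 0.0713]
s4 s [ 0.0019 -0.0009  0.0153] [0.0685 0.0714]
s4b p [-0.0016  0.0003  0.0286] [0.0699 0.0745]
s4b q [-1.50e-03 -1.00e-04  2.42e-02] [0.0697 0.0745]
s4b r [-0.0014 -0.0006  0.0197] [0.0687 0.0746]
s4b s [-0.002  -0.0003  0.015 ] [0.0686 0.0749]
```

View pics/s4c.png

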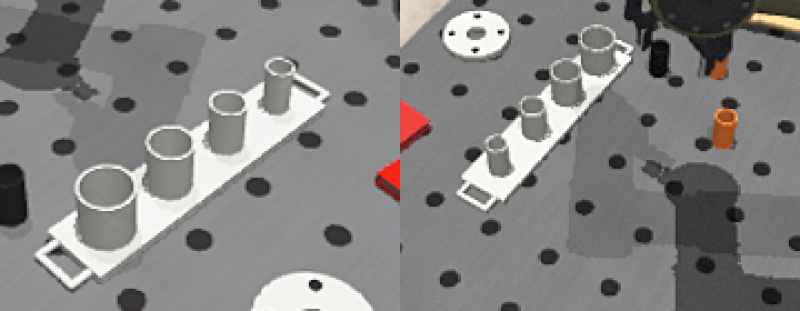

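All four stand upright in diameter order, P at the positioner end at (107,208) in the left half. Rim tops are level at about 72 mm, and the gripper is clear. Handing in.

```bash
python3 -c "
from h import *
r.job_done();print(r.observe()['time'])"
```

```text
the job is handed in; nothing more can be done
the job is handed in; nothing more can be done
```

The four steel-grey stubs are on the bar and the job is handed in; no verdict is reported. Counted from the stud nearest the blue positioner, the outside diameters run 60.3, 51.0, 42.4 and 33.7 mm. The orange and black look-alikes were not touched.

- **Position and height:** In both cameras each stub's axis is within about 2 mm of its stud. The rim tops read about 72 mm (scene camera) and 74.5 mm (side camera) over the bench. The expected height is 72 mm, so the feet are on the bar.
- **Upright and clear:** The last picture shows all four upright and the gripper well away from them.
- **Time and forces:** The robot clock read 32.7 s after the last placing, against the limit of 99 s. The wrist forces I sampled stayed below 5 N.
- **Disagreement:** The two cameras differ by about 3.5 mm in x, for the stubs and studs alike, so it is a calibration offset. I used their average, and the play around every stud is well above that.

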